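# Fill up the display shelf

## Task

Restock the little display shelf: bring the jar and the tin from the counter into the two free middle places of its row, the jar next to the jar and the tin next to the tin. Slide each one in under the upper board, upright, until it stands against the stop rail, so that all four make one neat row, close side by side with the tins square to the shelf. Leave the two already in the row and everything else on the counter where they are.

Things in the scene. Friction and masses are not known exactly. Their poses are not given: they have to be found in the camera images.
- shelf: Low wooden display shelf, fixed, open to the robot. Origin on the counter, midway between its end panels, under the row line (centres of goods that touch the stop rail, within 1 mm). x points into the shelf, away from the robot; y along the row. Floor board 12 mm thick, x = -110 to +95 mm, 292 mm wide. End panels, inner faces at y = -134 and +134 mm, x = -20 to +95 mm.
- row_mid (a point): Middle of the row, on top of the floor board, straight above the shelf's origin (12 mm up). The row holds four: two stand at its ends already, at about y = -102 and +102 mm from here along the shelf (which is which varies); the middle places, about y = -34 and +34 mm, are free. The floor board is empty and open from above from x = -110 to -30 mm.
- stop_rail (a point): Middle of the top edge, on the robot's side, of the metal stop rail across the shelf: 31 mm beyond the row line, 20 mm above the floor board.
- overhang (a point): Middle of the lower near edge of the upper board, which overhangs the far half of the row: 5 mm beyond the row line, 120 mm above the counter. The board is 12 mm thick (top at 132 mm) and runs on to x = +95 mm; small boxes on it reach 162 mm, from x = +35 mm.
- row_jar: The jar already in the row, at one end of it: round jar, 60 mm diameter, 85 mm tall (amber glass with a paper band, steel screw lid of 57 mm diameter over the top 15 mm), 190 to 360 g; origin at the centre of its underside, z up. Loose, leave it where it stands.
- row_tin: The tin already in the row, at the other end: square tin, 60 x 60 mm, 85 mm tall, straight-sided (plain metal with a paper band and a flush lid), 180 to 330 g; origin at the centre of its underside, z up, x and y square to its sides. Loose, leave it where it stands.
- new_jar: The jar still to be shelved, standing on the counter in front of the shelf: round jar, 60 mm diameter, 85 mm tall (amber glass with a paper band, steel screw lid of 57 mm diameter over the top 15 mm), 190 to 360 g; origin at the centre of its underside, z up. It slides without tipping when pushed below mid-height.
- new_tin: The tin still to be shelved, standing on the counter in front of the shelf, turned anyhow: square tin, 60 x 60 mm, 85 mm tall, straight-sided (plain metal with a paper band and a flush lid), 180 to 330 g; origin at the centre of its underside, z up, x and y square to its sides. It slides without tipping when pushed below mid-height.
- stapler: Bystander: black stapler, 130 x 36 mm, 40 mm high, origin under its centre, x along it; on the counter between the new goods.
- glue_bottle: Bystander: white glue bottle, 48 mm diameter, 130 mm tall, origin under its centre; to the right.
- pen_pot: Bystander: steel pot with three pens, 76 mm diameter, 156 mm tall, origin under its centre; to the left.
- sweet_jar: Bystander: big clear jar, 110 mm diameter, 160 mm tall, origin under its centre; left of the shelf.
- notebooks: Bystander: stack of notebooks, 215 x 152 mm, 72 mm high, origin under its centre; right of the shelf.
There are look-alikes about, which are no part of the job. Leave any turquoise or yellow look-alike of the new_tin alone.

How it is judged:
At the end, for the whole second after the job is handed in: All four stand upright (0.08 rad) and at rest on the floor board, each centre within 10 mm of the row line; new jar within 78 mm of the row jar, new tin within 78 mm of the row tin, centre to centre; both tins square to the shelf within 0.16 rad, any side forward (x of new_jar in the frame of shelf between -0.01 and 0.01 m and z of new_jar in the frame of shelf between 0.006 and 0.018 m and angle between each of new_jar, new_tin, row_jar, row_tin's own z axis and vertical below 0.08 rad and linear speed of each of new_jar, new_tin, row_jar, row_tin below 0.02 m/s and x of new_tin in the frame of shelf between -0.01 and 0.01 m and z of new_tin in the frame of shelf between 0.006 and 0.018 m and x of row_jar in the frame of shelf between -0.01 and 0.01 m and z of row_jar in the frame of shelf between 0.006 and 0.018 m and x of row_tin in the frame of shelf between -0.01 and 0.01 m and z of row_tin in the frame of shelf between 0.006 and 0.018 m and horizontal distance between new_jar and row_jar below 0.078 m and horizontal distance between new_tin and row_tin below 0.078 m and (angle between the x axis of new_tin and the x axis of shelf, either way round below 0.16 rad or angle between the x axis of new_tin and the y axis of shelf, either way round below 0.16 rad) and (angle between the x axis of row_tin and the x axis of shelf, either way round below 0.16 rad or angle between the x axis of row_tin and the y axis of shelf, either way round below 0.16 rad)); the robot touches nothing.
It fails at once if one of the four goods is tipped over (more than 45 degrees for the new ones, 20 for those in the row) (angle between any of new_jar, new_tin's own z axis and vertical above 0.8 rad or angle between any of row_jar, row_tin's own z axis and vertical above 0.35 rad).
It fails at once if a good already in the row is shifted by more than 25 mm (distance of any of row_jar, row_tin from where it was at the start of the episode above 0.025 m).
It fails at once if something else on the counter is shifted by more than 30 mm (distance of any of stapler, glue_bottle, pen_pot, sweet_jar, notebooks from where it was at the start of the episode above 0.03 m).
It also fails if it takes over 72 s, if anything falls off the work surface, if the arm or the gripper's body presses on something with over 40 N, if the wrist force passes 120 N, or if a joint passes its speed limit or range.

## Robot

A 6-joint arm with a two-finger parallel gripper is mounted at the origin on the work surface. World frame = base frame: x ahead of the robot, y to its left, z up, the work surface at z = 0. Lengths are in m, angles in rad, forces in N, time in s.
With the tool pointing down it reaches from about 0.375 to 0.925 m from the base axis. Payload 5.7 kg.
Tool frame: the origin (TCP) lies midway between the tips of the shut fingers; the grasp point (between the pads) lies 19 mm behind it; z points along the fingers, y is the line along which they close (so a half turn about z gives the same grasp; the last joint's range is limited). The gripper opens to 88 mm and grips with 3 to 60 N. Pads are 20 mm wide; open, the fingers measure 115 mm over their backs; the gripper's body (75 mm by 178 mm) begins 61 mm behind the grasp point.
Start: joints at [-1.243, 0.359, 1.51, -0, 1.272, -0.115], TCP at [0.257, -0.542, 0.223] pointing down, gripper open.
Joint ranges: [-2.97, 2.97], [-1.01, 2.36], [0.21, 2.38], [-0.96, 4.11], [0.2, 2.71], [-2.98, 2.98]. Speed limits (rad/s): [2.39, 2.39, 3.14, 3.14, 3.14, 3.14].

## Interface

Orientations are given as a unit quaternion [x, y, z, w].
In Python, from bench import move_ptp, servo_line, goto_joints, move_gripper, sleep, inverse_kinematics, capture, PlanningError, close_job, spot_in, silhouettes, current_clock, current_joint_pos, current_qvel, current_joint_torque, current_position, current_orientation, current_force, current_torque, current_finger_gap, current_grip_force gives the robot as it stands. Calls block until the motion is done:
- move_ptp(position, orientation): joint-space move of the TCP to a pose.
- servo_line(position, orientation=None, rate=0.15, contact_N=None): straight line of the TCP; orientation=None keeps the orientation; rate is the mean speed in m/s. With contact_N (N) it stops when the force on the tool has changed by that much, and returns True; else False.
- goto_joints(angles): joint-space move.
- move_gripper(opening): finger opening in m; the grip force is fixed at half the most; returns when the fingers have stopped.
- sleep(seconds).
- inverse_kinematics(position, orientation): joint angles nearest the present ones, or None.
- capture(name): name is "scene" or "top" or "wrist"; returns a dict with "image" (400x640x3 uint8, blue, green, red), "range_z" (400x640 float32, m along the optical axis (not along the pixel's ray), 0 where there is no reading), "intrinsics" (3x3 intrinsics, pixels), "R" (3x3) and "t" (3): a world point X has camera coordinates R X + t. Camera axes: x right, y down, z forward; pixel columns grow to the right and rows downward; lengths in m; the calibration is good to about 2 mm. The wrist camera is an equidistant fisheye: a pixel r from the principal point sees the ray r / f radians off the axis. A picture is of the moment at which its call begins.
A pose or a line that the arm cannot do raises PlanningError and nothing moves.
- close_job(): hands the job in; it is judged then, once.
Trained networks look in the newest picture that a camera, given by its name, has taken for a name from the list of things; names that differ only in an ending like _2 or _b are one class to them, and where a whole thing is asked for, a point or a joint stands for the part that bears it (a point fixed in the world has none). Each returns a list of dicts, best first, with "conf" (0 to 1); they miss things now and then, are a little off and sometimes report something else, mostly with a low value. They report only what shows in the picture. A call takes as long as a camera call. They do not tell look-alikes from the thing itself.
- spot_in(camera, query): "xy" ([column, row] in pixels, amid what is visible of it).
- silhouettes(camera, query): "region" (400x640 bool, what is visible of it) and "xy" ([column, row] in pixels, amid what is visible of it).
Readings, each from a call of its own:
- current_clock(): time.
- current_joint_pos(): joint angles.
- current_qvel(): joint speeds.
- current_joint_torque(): joint torques, N m.
- current_position(): TCP position.
- current_orientation(): TCP orientation.
- current_force(): force on the tool from outside, world axes, zero at the start.
- current_torque(): the same for the moment, N m.
- current_finger_gap(): finger opening in m.
- current_grip_force(): force on a finger pad.
Only numpy, scipy, OpenCV 4.12 (cv2) and the standard library are available. Lean on these libraries where they do the work, as an engineer would, in place of code of your own. Each camera call takes 0.05 s, during which the arm holds its last target. There are 200 camera calls.

## Working session

There is one attempt and no reset: what is moved stays moved. The work goes in short steps, each a Python script; the robot and the scene stay as the last script left them, time stands still between calls to the robot, and variables do not carry over. Pictures are saved under pics/ and viewed, at most 10 in all, crops included, and the job is handed in when it is done.

```bash
mkdir -p pics
cat > h.py <<'E'
import numpy as np, cv2
from bench import *
def cloud(c):
    K=np.array(c["intrinsics"]);z=c["range_z"];v,u=np.mgrid[0:400,0:640]
    P=np.stack([(u-K[0,2])/K[0,0]*z,(v-K[1,2])/K[1,1]*z,z],-1)
    W=(P-np.array(c["t"]))@np.array(c["R"]); W[z<=0]=np.nan
    return W
E
python3 - <<'E'
from h import *
for cam in ("scene","top"):
    c=capture(cam);cv2.imwrite(f"pics/{cam}0.png",c["image"]);W=cloud(c)
    print(cam,(-np.array(c["R"]).T@c["t"]).round(3))
    for q in "shelf row_jar row_tin new_jar new_tin stapler glue_bottle pen_pot sweet_jar notebooks".split():
        for d in silhouettes(cam,q):
            if d["conf"]<.3: continue
            p=W[d["region"]];p=p[~np.isnan(p[:,0])]
            if len(p)<10: continue
            zt=np.percentile(p[:,2],98);t=p[p[:,2]>zt-.006]
            r=cv2.minAreaRect((t[:,:2]*1000).astype(np.float32))
            print(q,round(d["conf"],2),np.round(d["xy"]),"ztop",zt.round(3),"rect",np.round(r[0]),np.round(r[1]),round(r[2],1),len(p))
E
```

```text
scene [1.123 0.082 0.957]
shelf 0.66 [318. 259.] ztop 0.164 rect [749.   5.] [256.  51.] 85.0 8042
row_jar 0.73 [332. 176.] ztop 0.044 rect [404.  -6.] [117.  26.] 10.1 398
row_jar 0.31 [317. 258.] ztop 0.164 rect [749.   5.] [256.  51.] 85.0 7795
row_tin 0.47 [361. 249.] ztop 0.103 rect [676. 113.] [56. 17.] 88.1 117
new_jar 0.89 [295. 177.] ztop 0.089 rect [ 452. -126.] [54. 51.] 13.6 525
new_tin 0.95 [414. 189.] ztop 0.09 rect [432. 243.] [60. 61.] 20.1 739
new_tin 0.89 [446. 174.] ztop 0.089 rect [347. 342.] [60. 63.] 87.0 695
new_tin 0.77 [372. 183.] ztop 0.089 rect [424. 115.] [62. 57.] 6.3 653
new_tin 0.7 [409. 231.] ztop 0.089 rect [574. 246.] [61. 60.] 9.0 790
new_tin 0.33 [360. 250.] ztop 0.102 rect [676. 113.] [56. 16.] 85.7 111
stapler 0.77 [332. 178.] ztop 0.044 rect [402.  -7.] [122.  26.] 9.6 426
stapler 0.38 [320. 259.] ztop 0.164 rect [749.   5.] [256.  51.] 85.0 7982
glue_bottle 0.59 [206. 174.] ztop 0.131 rect [ 499. -386.] [21. 21.] 89.5 477
pen_pot 0.78 [473. 211.] ztop 0.156 rect [531. 392.] [ 30. 138.] 74.1 999
sweet_jar 0.64 [464. 256.] ztop 0.164 rect [647. 3
[... 459 characters left out ...]
46. 341.] [60. 57.] 89.3 750
new_tin 0.89 [226. 242.] ztop 0.089 rect [431. 242.] [59. 58.] 20.0 643
new_tin 0.82 [227. 189.] ztop 0.089 rect [572. 245.] [59. 60.] 6.1 732
stapler 0.85 [320. 252.] ztop 0.045 rect [401.  -8.] [118.  28.] 10.2 596
stapler 0.61 [366. 233.] ztop 0.089 rect [ 450. -128.] [53. 55.] 25.6 439
glue_bottle 0.8 [462. 212.] ztop 0.133 rect [ 498. -386.] [21. 21.] 45.9 403
glue_bottle 0.52 [468. 140.] ztop 0.076 rect [ 698. -410.] [210. 149.] 2.7 4890
pen_pot 0.83 [165. 218.] ztop 0.154 rect [489. 412.] [35. 37.] 25.2 932
sweet_jar 0.8 [177. 162.] ztop 0.163 rect [644. 380.] [91. 92.] 14.9 1961
notebooks 0.91 [467. 140.] ztop 0.076 rect [ 698. -410.] [210. 149.] 2.7 4917
```

View pics/top0.png

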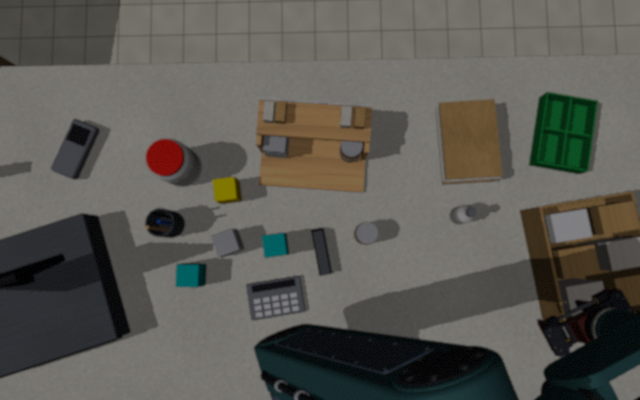

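View pics/scene0.png

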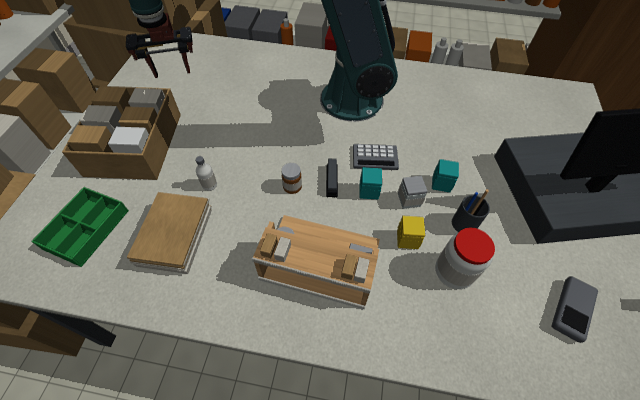

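Top view: the grey new_tin is at (227,242), between turquoise (275,244) and (191,275) with yellow at (227,189). The new_jar is at (366,233). The row tin is at left (276,145) and the row jar at right (351,148). Next I'll fit the shelf pose.

Run:
```python
from h import *
for cam in ("top","scene"):
    c=capture(cam);W=cloud(c)
    m=(abs(W[...,0]-.69)<.17)&(abs(W[...,1])<.18)
    for n,lo,hi in (("board",.125,.141),("floor",.009,.022),("boxes",.155,.17)):
        q=W[m&(W[...,2]>lo)&(W[...,2]<hi)]
        if n=="floor":
            k=(m&(W[...,2]>lo)&(W[...,2]<hi)).astype(np.uint8);k=cv2.morphologyEx(k,cv2.MORPH_OPEN,np.ones((3,3)))
            nl,lab,st,_=cv2.connectedComponentsWithStats(k);q=W[lab==1+np.argmax(st[1:,4])]
        if len(q)<20: continue
        r=cv2.minAreaRect((q[:,:2]*1000).astype(np.float32))
        print(cam,n,len(q),np.median(q[:,2]).round(4),np.round(r[0],1),np.round(r[1],1),round(r[2],2))
        # shelf-aligned extents with candidate yaws
        a=np.deg2rad(-5 if False else (r[2]-90 if r[2]>45 else r[2]));R=np.array([[np.cos(a),np.sin(a)],[-np.sin(a),np.cos(a)]])
        s=q[:,:2]@R.T*1000;print("   ext",np.percentile(s,[.5,99.5],axis=0).round(1).tolist(),"yaw",np.rad2deg(a).round(2))
    q=W[m&(W[...,2]>.094)&(W[...,2]<.106)]
    for s in (1,-1):
        p=q[q[:,1]*s>0.03]
        if len(p)>20:
            r=cv2.minAreaRect((p[:,:2]*1000).astype(np.float32));print(cam,"good",s,len(p),np.median(p[:,2]).round(4),np.round(r[0],1),np.round(r[1],1),round(r[2],1),p.min(0).round(4),p.max(0).round(4))
    if cam=="top": cv2.imwrite("pics/t1.png",cv2.resize(c["image"][85:265,170:410],None,fx=3.3,fy=3.3,interpolation=cv2.INTER_CUBIC))
```

```text
top board 3247 0.1316 [741.1   5.6] [292.1  96.6] 85.06
   ext [[690.1, -75.5], [784.5, 214.0]] yaw -4.94
top floor 667 0.0121 [619.1 -77.3] [104.5  88.6] 85.76
   ext [[579.8, -83.3], [665.2, 20.2]] yaw -4.24
top boxes 834 0.1612 [748.4   5. ] [256.2  52.1] 85.27
   ext [[719.9, -60.8], [770.8, 194.3]] yaw -4.73
top good 1 302 0.097 [688.  118.9] [75.  41.2] 85.7 [0.6661 0.0815 0.094 ] [0.71   0.157  0.1057]
top good -1 239 0.0969 [671.3 -97.6] [70.2 38.1] 89.6 [ 0.6523 -0.1326  0.094 ] [ 0.6906 -0.0626  0.1034]
scene board 3346 0.1333 [740.9   5.8] [292.2  96.6] 84.89
   ext [[690.2, -73.1], [784.9, 216.8]] yaw -5.11
scene floor 1529 0.0136 [766.8   3.3] [291.   43.3] 84.88
   ext [[742.9, -67.3], [784.8, 211.3]] yaw -5.12
scene boxes 916 0.1628 [748.9   5.5] [255.6  51.7] 84.74
   ext [[720.2, -52.5], [770.5, 201.3]] yaw -5.26
scene good 1 139 0.098 [731.6 114.9] [132.3  59.7] 1.8 [0.6662 0.0832 0.094 ] [0.7968 0.1468 0.1042]
scene good -1 82 0.0979 [ 705.8 -121.2] [ 50.7 132.7] 58.3 [ 0.6508 -0.1432  0.094 ] [ 0.7719 -0.0676  0.106 ]
```

View pics/t1.png

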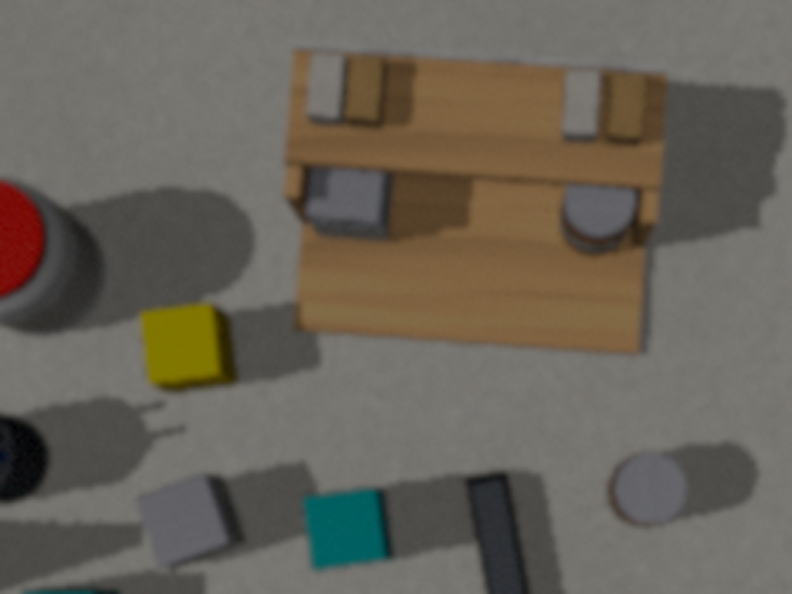

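```bash
cat >> h.py <<'E'
from scipy.spatial.transform import Rotation as Ro
SY=np.deg2rad(-5.0); SO=np.array([.6915,.0097,0])
def S(x,y,z): return (SO+Ro.from_euler('z',SY).apply([x,y,z])).tolist()
def down(psi,tilt=0): return (Ro.from_euler('z',psi)*Ro.from_euler('y',-tilt)*Ro.from_euler('x',np.pi)).as_quat().tolist()
def pick(x,y,psi):
    q=down(psi); move_gripper(.088)
    move_ptp([x,y,.2],q); servo_line([x,y,.028],q,rate=.15)
    move_gripper(.0); print("gap",current_finger_gap(),"F",current_grip_force(),current_clock())
    servo_line([x,y,.22],q,rate=.2)
def place(y):
    q=down(SY)
    move_ptp(S(-68,y,220) if 0 else S(-.068,y,.22),q); servo_line(S(-.068,y,.065),q,rate=.15)
    print("contact",servo_line(S(-.068,y,.036),q,rate=.03,contact_N=4),current_position())
    move_gripper(.082); servo_line(S(-.068,y,.2),q,rate=.2)
def push(y,end=-.034,N=8):
    q=down(SY,np.deg2rad(15)); move_gripper(.022)
    move_ptp(S(-.135,y,.2),q); servo_line(S(-.135,y,.037),q,rate=.15)
    print("push contact",servo_line(S(end,y,.037),q,rate=.05,contact_N=N))
    p=Ro.from_euler('z',-SY).apply(np.array(current_position())-SO);print("shelf tcp",p.round(4),np.round(current_force(),1))
    servo_line(S(-.135,y,.037),q,rate=.15); servo_line(S(-.135,y,.2),q,rate=.25); print(current_clock())
E
python3 - <<'E'
from h import *
print(Ro.from_quat(down(SY,.26)).as_matrix().round(2))
for p,q in (([.4315,.2425,.028],down(np.deg2rad(20))),([.451,-.127,.028],down(0)),(S(-.034,.034,.037),down(SY,.26)),(S(-.135,-.034,.037),down(SY,.26))): print(inverse_kinematics(p,q))
E
```

```text
[[ 0.96 -0.09  0.26]
 [-0.08 -1.   -0.02]
 [ 0.26  0.   -0.97]]
[ 3.72351329e-01  4.84467782e-01  1.92713470e+00 -4.44089210e-16
  7.29990173e-01  1.59408180e+00]
[-4.22076147e-01  4.60309685e-01  1.98508502e+00 -4.44089210e-16
  6.96197953e-01  1.14872018e+00]
[-0.02458516  0.55778738  1.77050169 -0.0306145   0.55400122  1.65741378]
[-0.16000014  0.45683123  2.01403337  0.04669313  0.41178487  1.45770411]
```

Run:
```python
from h import *
pick(.4315,.2425,np.deg2rad(20))
place(.034); 
c=capture("top");cv2.imwrite("pics/t2.png",cv2.resize(c["image"][85:265,170:410],None,fx=3.3,fy=3.3,interpolation=cv2.INTER_CUBIC))
print(current_clock())
```

```text
gap 0.06019753086971727 F 29.986668527126312 6.1
contact True [0.62634525 0.04947633 0.04016454]
11.7833
```

View pics/t2.png

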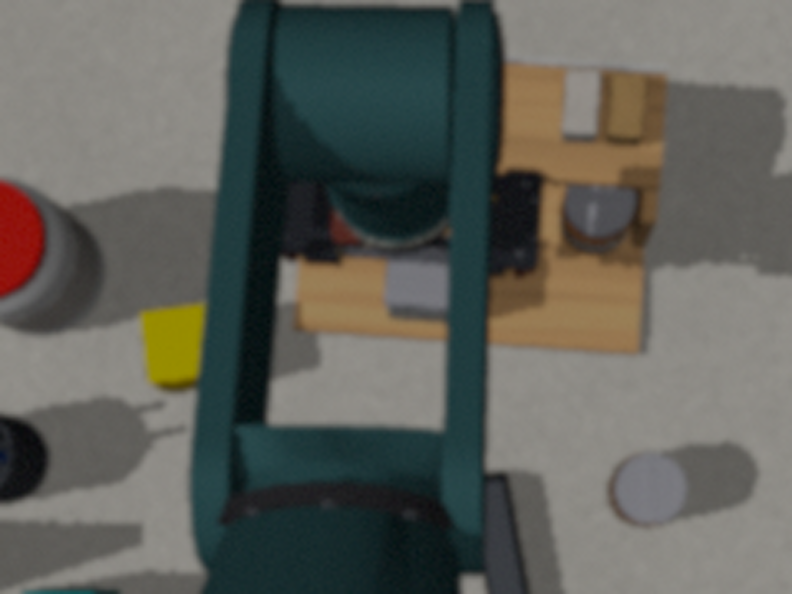

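The tin, at about (418,285) in the crop, stands square on the floor board. Now I push it in, then pick and place the jar.

Run:
```python
from h import *
push(.034)
pick(.451,-.127,0)
c=capture("scene");cv2.imwrite("pics/s2.png",c["image"])
c=capture("top");cv2.imwrite("pics/t3.png",cv2.resize(c["image"][85:265,170:410],None,fx=3.3,fy=3.3,interpolation=cv2.INTER_CUBIC))
```

```text
push contact True
shelf tcp [-0.0423  0.0339  0.036 ] [ 0.6  0.1 -0.2]
17.7667
gap 0.05971773217799509 F 30.000683758989908 21.575
```

View pics/t3.png

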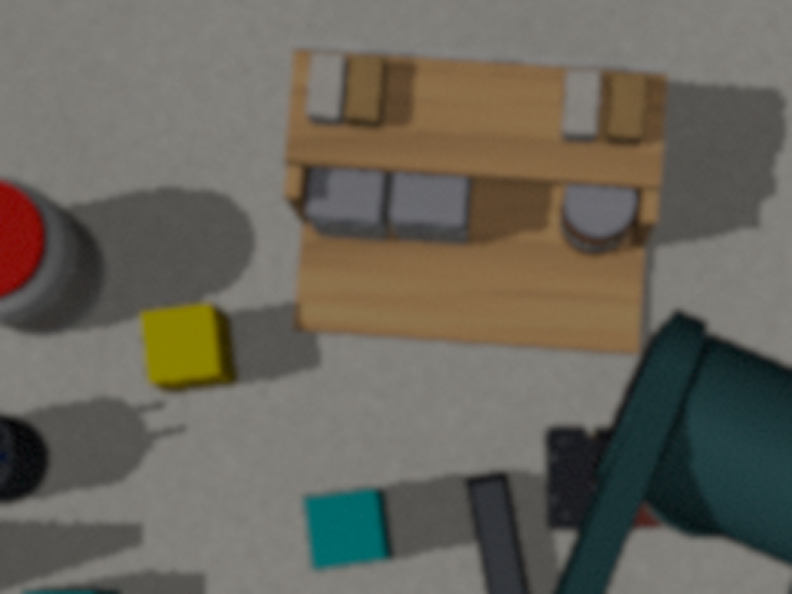

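The new tin, at (430,205), is in line with the row tin, square and against the rail. The jar is gripped, with a gap of 59.7 mm.

Run:
```python
from h import *
place(-.034); push(-.034,end=-.030)
move_ptp([.40,-.35,.3],down(0))
c=capture("top");W=cloud(c)
q=W.reshape(-1,3);q=q[(q[:,2]>.092)&(q[:,2]<.103)]
s=Ro.from_euler('z',-SY).apply(q-SO)
for y in (.102,.034,-.034,-.102):
    p=s[(abs(s[:,1]-y)<.033)&(abs(s[:,0])<.045)]*1000
    print(y,len(p),np.percentile(p,[1,99],axis=0).round(1).tolist())
cv2.imwrite("pics/t4.png",cv2.resize(c["image"][85:265,170:410],None,fx=3.3,fy=3.3,interpolation=cv2.INTER_CUBIC))
c=capture("scene");cv2.imwrite("pics/s4.png",c["image"])
print(current_clock())
```

```text
contact True [ 0.62048541 -0.01819063  0.04014679]
push contact True
shelf tcp [-0.0385 -0.0339  0.0361] [-1.2 -0.2  0.8]
33.1417
0.102 346 [[-32.5, 71.9, 92.1], [7.8, 134.1, 102.0]]
0.034 329 [[-31.3, 4.7, 92.1], [8.1, 63.0, 101.4]]
-0.034 249 [[-29.1, -59.8, 92.8], [7.5, -7.3, 102.2]]
-0.102 270 [[-30.3, -133.7, 92.3], [7.3, -75.4, 102.0]]
34.6667
```

View pics/t4.png

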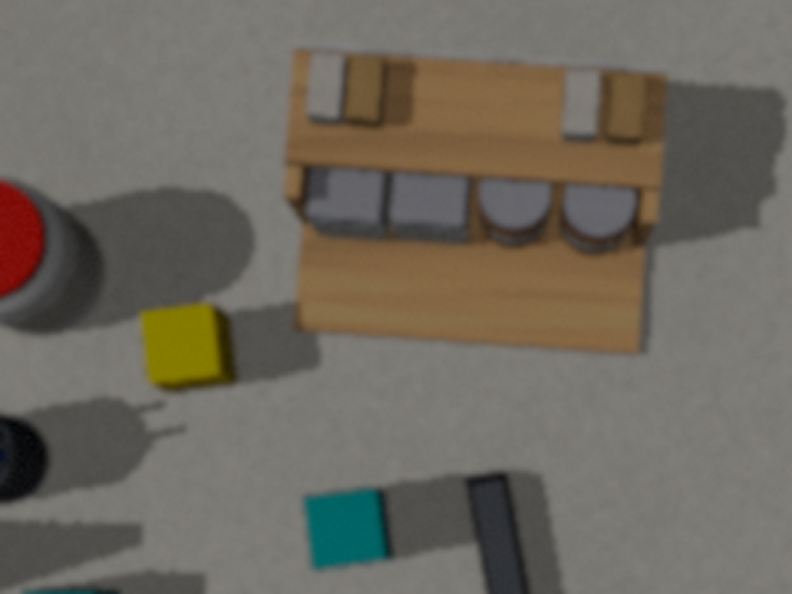

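All four goods form one row: near edges agree within about 3 mm, upright and square.

```bash
python3 -c "
from bench import *
print(close_job())"
```

```text
the job is handed in; nothing more can be done
None
```

The job is handed in: the new jar stands beside the row jar and the new tin beside the row tin, all four in one row against the stop rail after about 35 s; the hand-in gave no verdict.

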